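# Step a glass spot plate under the reading needle

## Robot

A 6-joint arm with a two-finger parallel gripper is mounted at the origin on the work surface. World frame = base frame: x ahead of the robot, y to its left, z up, the work surface at z = 0. Lengths are in m, angles in rad, forces in N, time in s.
With the tool pointing down it reaches from about 0.3 to 0.775 m from the base axis. Payload 14.6 kg.
Tool frame: the origin (TCP) lies midway between the tips of the shut fingers; the grasp point (between the pads) lies 19 mm behind it (ctrl.tcp_to_grasp is the z of the grasp point in the tool frame, in m); z points along the fingers, y is the line along which they close (so a half turn about z gives the same grasp; the last joint's range is limited). The gripper opens to 94 mm and grips with 3 to 60 N. Pads are 16 mm wide; open, the fingers measure 119 mm over their backs; the gripper's body (75 mm by 177 mm) begins 78 mm behind the grasp point.
Start: joints at [1.154, 0.3, 1.521, -0, 1.321, -0.067], TCP at [0.188, 0.517, 0.205] pointing down, gripper open.
Joint ranges: [-3.03, 3.03], [-0.79, 2.21], [0.23, 2.52], [-1.04, 4.18], [0, 3.07], [-2.55, 2.55]. Speed limits (rad/s): [2.22, 2.22, 2.57, 3.14, 3.14, 3.14].

## Interface

Orientations are given as [roll, pitch, yaw] about the fixed x, y, z axes, in that order (R = Rz(yaw) Ry(pitch) Rx(roll)).
In Python, from station import monitor, camera, ctrl gives the robot as it stands.
- The arm moves only by the tool apply_moves, never from a script. Its argument "plan" is one flat list of numbers, 4 for each row, row after row: the shift along the tool's x, y, z in mm, then the turn about the tool's z in rad. In form: [dx, dy, dz, spin, dx, dy, dz, spin, ...]. A call has 1 to 20 rows; each row shifts and turns the commanded pose from where the row before left it, along the tool's axes as they then stand; what a row does not reach is not made up. A row lasts 1/10 s, in which the tool goes at most 50 mm and 8.59 degrees, less where a joint would pass 70% of its speed; a pose out of reach is approached as far as the arm can. A call is refused whole if a number of a shift passes 50 or a number of a turn 0.15, either way. A call with a gripper value outside its range is refused whole. "hand" is the gripper command: -1 is shut, 1 is fully open, values between are in proportion, set as the call begins (left out, the last holds). The fingers move at their own pace and stop on an object; "squeeze" is the grip in N (left out, the last holds). Time passes only in rows, so rows that do not move let the fingers close. It gives the time, the measured TCP pose, the force, the opening and the grip force at its end, in the units of the state.
- monitor.get_obs(): the state, without advancing time (a new reading comes with each control period).
- camera(name): name is "scene" or "top"; returns a dict with "image" (420x560x3 uint8, red, green, blue), "range_z" (420x560 float32, m along the optical axis (not along the pixel's ray), 0 where there is no reading), "mtx" (3x3 intrinsics, pixels), "distortion" ([k1, k2, p1, p2, k3] as OpenCV has them; the pictures are not rectified), "rvec" (rotation vector, rad) and "tvec" (3), from world to camera coordinates, as OpenCV has them. Camera axes: x right, y down, z forward; pixel columns grow to the right and rows downward; lengths in m; the calibration is good to about 2 mm. A picture is of the moment at which its call begins.
- ctrl.hand_in(): hands the job in; it is judged then, once.
The state is a dict: "time_s": time; "qpos": joint angles; "joint_vel": joint speeds; "tau": joint torques, N m; "ee_pos": TCP position; "eef_rot": TCP orientation; "force": force on the tool from outside, world axes, zero at the start; "moment": the same for the moment, N m; "grip_width": finger opening in m; "grip_force": force on a finger pad.
Only numpy, scipy, OpenCV 4.12 (cv2) and the standard library are available. Lean on these libraries where they do the work, as an engineer would, in place of code of your own. Each camera call takes 0.05 s, during which the arm holds its last target. There are 200 camera calls.

## Task

Slide the two-way stage so that the fixed needle stands over the middle of the round ring frame on the plate, and keep it there for about two seconds while the reading is taken. Then slide the stage on until the needle stands over the middle of the square frame, and let go, leaving it there. Do not touch the needle stand or the two frames, and leave the other things on the bench where they are.

Things in the scene. Friction and masses are not known exactly. Their poses are not given: they have to be found in the camera images.
- stage: Dark grey base plate of the two-way stage, 260 (x) x 300 (y) x 12 mm, fixed to the bench. Origin: centre of its underside; x points away from the robot, y left towards the needle post, z up. On it slide two stacked carriages. The upper one carries a white plate (104 x 136 mm, top 56 mm above the bench), two flat frames and the knob, which all move together as one, without turning.
- x_slide (a joint): Position (m) of the lower carriage along the stage's x axis, 0 at mid-travel, stops at -0.045 and +0.045. Moves with about 1.5 N of friction and light damping, stays where it is left.
- y_slide (a joint): Position (m) of the upper carriage along the stage's y axis, 0 at mid-travel, stops at -0.065 and +0.065. Same friction, stays where it is left.
- knob_grip (a point): Point to grip on the axis of the black upright round knob, 24 mm in diameter, that moves the stage both ways. The knob rises from 52 to 88 mm above the bench; this point is 77 mm above the bench. It stands 100 mm on the robot side of the plate's middle, free all round; tongue and plate beneath it lie lower than 61 mm.
- needle_tip (a point): Tip of the fixed, vertical brass needle, 68 mm above the bench, over the centre of the stage base. It points down and clears the frames by 7.5 mm. Needle 7 mm thick, hung from a 9 mm thick round arm 118 mm above the bench which runs along the stage's +y to the post.
- ring_center (a point): Middle of the opening of the flat black round ring frame (34 mm outside, 16 mm opening, 4 mm thick), at its top, 60.5 mm above the bench. It sits stiffly in the slot on the robot side of the plate, 22 mm from the plate's middle, anywhere along the slot, and rides with the plate.
- square_center (a point): Middle of the opening of the flat black square frame (34 mm outside, 16 mm opening, 4 mm thick), at its top, 60.5 mm above the bench. It sits stiffly in the slot on the far side of the plate, 22 mm from the plate's middle, anywhere along the slot, and rides with the plate.
- reader: The fixed needle stand: steel post 22 mm thick and 131 mm high at the left (+y) edge of the stage, 190 mm from the needle, with the thin arm and the needle. Same origin and axes as the stage.
- ring_frame: The round ring frame itself. Origin: centre of its underside, axes as the stage.
- square_frame: The square frame itself. Origin: centre of its underside, axes as the stage.
- tube_rack: Bystander: yellow tube rack, 100 x 75 x 35 mm, loose. Origin: centre of its underside.
- flask: Bystander: conical glass flask, 82 mm across, 122 mm high, loose. Origin: centre of its underside.
- mini_centrifuge: Bystander: small bench centrifuge, white, 105 x 105 mm, dark domed lid, 92 mm high, loose. Origin: centre of its underside.

How it is judged:
On the way, in this order (a step that is already met when the one before it is completed fails the run):
1. the needle stands over the middle of the round ring frame (within 5 mm) for 1 s (horizontal distance between needle_tip and ring_center below 0.005 m), for 1 s.
2. the needle stands over the middle of the square frame (within 5 mm) (horizontal distance between needle_tip and square_center below 0.005 m), for 0.3 s.
At the end, for the whole second after the job is handed in: The needle tip stands over the middle of the square frame, within 5 mm seen from above, and stays there; the ring frame had its reading before (horizontal distance between needle_tip and square_center below 0.005 m); the robot touches nothing.
It fails at once if the robot touches the needle stand (more than 2 N) (contact force between any of the fingers, the arm and reader above 2 N).
It fails at once if the robot touches a frame (more than 2 N) (contact force between any of the fingers, the arm and ring_frame above 2 N or contact force between any of the fingers, the arm and square_frame above 2 N).
It fails at once if a bystander is moved by more than 20 mm (distance of any of tube_rack, flask, mini_centrifuge from where it was at the start of the episode above 0.02 m).
It also fails if it takes over 40 s, if anything falls off the work surface, if the arm or the gripper's body presses on something with over 40 N, if the wrist force passes 120 N, or if a joint passes its speed limit or range.

## Working session

There is one attempt and no reset: what is moved stays moved. The work goes in short steps, Python scripts to look and compute and a tool call to move; the robot and the scene stay as the last step left them, time stands still between calls to the robot, and variables do not carry over. Pictures are saved under pics/ and viewed, at most 10 in all, crops included, and the job is handed in when it is done.

Besides the shell and the picture viewer there is one more tool, called after "Call:" in YAML: its name, and indented under it one key for each argument. apply_moves: Moves the arm, as the interface text tells. Its arguments: {"type":"object","properties":{"plan":{"type":"array","items":{"type":"number"}},"hand":{"type":"number"},"squeeze":{"type":"number"}},"required":["plan"]}

```bash
mkdir -p pics; cat > h.py <<'E'
import numpy as np, cv2
from station import monitor, camera, ctrl
def ray(c,uv,z):
    p=cv2.undistortPoints(np.array(uv,float).reshape(-1,1,2),c["mtx"],np.array(c["distortion"]))[:,0]
    R=cv2.Rodrigues(np.array(c["rvec"],float))[0];t=np.array(c["tvec"],float).ravel()
    o=-R.T@t; d=np.c_[p,np.ones(len(p))]@R
    return o+d*((z-o[2])/d[:,2])[:,None]
def proj(c,P):
    return cv2.projectPoints(np.array(P,float).reshape(-1,3),np.array(c["rvec"],float),np.array(c["tvec"],float),c["mtx"],np.array(c["distortion"]))[0][:,0]
E
python3 - <<'E'
from h import *
for n in("top","scene"):
    c=camera(n); cv2.imwrite(f"pics/{n}0.png",c["image"][:,:,::-1]); np.savez(f"{n}0.npz",**c)
print(monitor.get_obs(),ctrl.tcp_to_grasp)
E
```

```text
{'time_s': 0.1, 'qpos': array([ 1.15441495e+00,  3.00393287e-01,  1.52151096e+00,  1.59906782e-05,
        1.32065674e+00, -6.66169492e-02]), 'joint_vel': array([ 0.00063658, -0.00153576, -0.00241224,  0.00052513,  0.00155364,
       -0.0020049 ]), 'tau': array([ 1.36921226e-03, -5.32641757e+01, -3.53286695e+01,  7.09125423e-02,
        2.35050183e-02, -4.95732445e-05]), 'ee_pos': array([0.18839028, 0.51649457, 0.20495866]), 'eef_rot': array([-3.14062749e+00, -7.99148499e-05,  2.79182422e+00]), 'force': array([-0.7885305 , -0.24050089,  0.78390968]), 'moment': array([-0.04908088,  0.02303614, -0.00626328]), 'grip_force': 0.0, 'grip_width': 0.09399601460174101} -0.0188
```

View pics/top0.png

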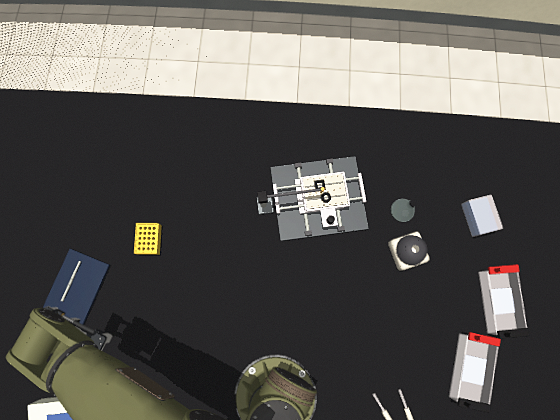

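View pics/scene0.png

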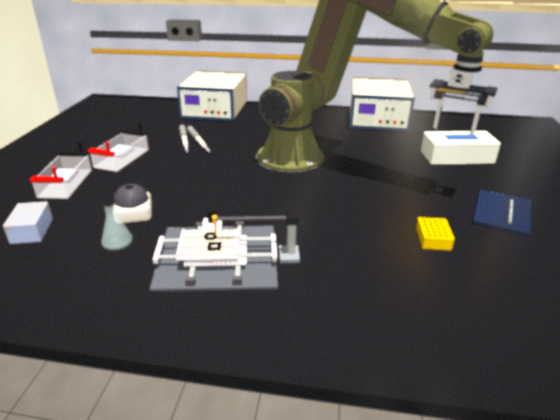

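The top view shows the stage around pixel (320,198), the knob around (330,219), the ring at about (326,197) and the square at about (320,185). The scene view shows the stage at (215,255). Next I'll make enlarged crops.

```bash
python3 - <<'E'
from h import *
a=cv2.imread("pics/top0.png")[145:250,250:375]; b=cv2.imread("pics/scene0.png")[200:300,145:305]
cv2.imwrite("pics/tc.png",cv2.resize(a,None,fx=5.6,fy=5.6,interpolation=cv2.INTER_CUBIC))
cv2.imwrite("pics/sc.png",cv2.resize(b,None,fx=5,fy=5,interpolation=cv2.INTER_CUBIC))
c=dict(np.load("top0.npz"))
# base plate corners from the crop outline, z=0.012
im=c["image"].astype(int)
print(ray(c,[[271,166],[356,157],[368,232],[280,240]],.012).round(3))
print("knob",ray(c,[330,219],.088),"ring",ray(c,[326,197],.0605),"sq",ray(c,[320,185],.0605))
E
```

```text
[[ 0.75   0.062  0.012]
 [ 0.802 -0.232  0.012]
 [ 0.541 -0.278  0.012]
 [ 0.495  0.014  0.012]]
knob [[ 0.56223242 -0.13928476  0.088     ]] ring [[ 0.63999565 -0.12689275  0.0605    ]] sq [[ 0.67936111 -0.1055232   0.0605    ]]
```

View pics/tc.png

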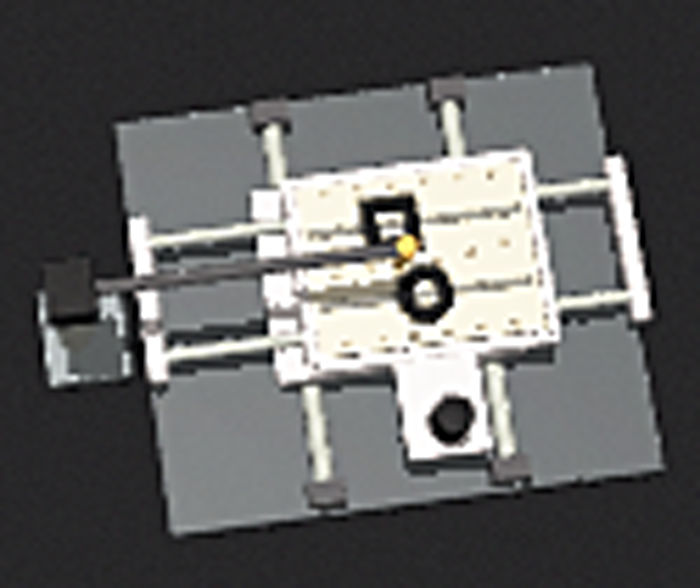

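View pics/sc.png

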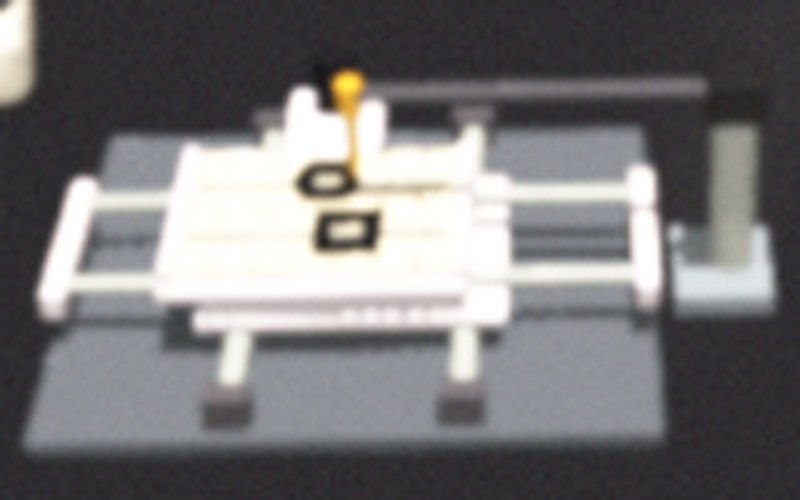

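The top crop shows the base plate corners at (116,124), (592,64), (664,467) and (172,534). The square is at (390,222), the needle head at (407,244), the ring at (426,292) and the knob at (452,418). The scene crop shows the needle tip at (353,182), the ring at (327,180) and the square at (348,231).

```bash
cat > meas.py <<'E'
from h import *
def dark(c,uv,r,thr=75):
    x,y=np.round(uv).astype(int); S=6
    g=cv2.resize(c["image"][y-r:y+r+1,x-r:x+r+1].max(2),None,fx=S,fy=S,interpolation=cv2.INTER_CUBIC)
    cs,_=cv2.findContours((g<thr).astype(np.uint8),cv2.RETR_EXTERNAL,cv2.CHAIN_APPROX_NONE)
    k=max(cs,key=cv2.contourArea); m=cv2.moments(cv2.convexHull(k))
    b=cv2.boundingRect(k)
    return np.array([(m["m10"]/m["m00"]+.5)/S-.5+x-r,(m["m01"]/m["m00"]+.5)/S-.5+y-r]),np.array(b[2:])/S
E
python3 - <<'E'
from meas import *
c=dict(np.load("top0.npz")); s=dict(np.load("scene0.npz"))
T=lambda u:(np.array(u)+.5)/5.6-.5+[250,145]
Sc=lambda u:(np.array(u)+.5)/5-.5+[145,200]
P=ray(c,T([[116,124],[592,64],[664,467],[172,534]]),.012); print(P.round(4))
P2=ray(s,Sc([[113,133],[640,127],[665,442],[24,448]]),.012); print(P2.round(4))
for Q in(P,P2): print("ctr",Q.mean(0).round(4),np.linalg.norm(Q-np.roll(Q,-1,0),axis=1).round(3))
e=(P[0]-P[1])+(P[3]-P[2]); print("yaw",np.arctan2(-e[0],e[1]))
e=(P[0]-P[3])+(P[1]-P[2]); print("yaw",np.arctan2(e[1],e[0]))
print("needle head top",ray(c,T([407,244]),.12).round(4)," tip scene",ray(s,Sc([353,182]),.068).round(4))
for n,u,v,z in(("ring",[426,292],[327,180],.0605),("sq",[390,222],[348,231],.0605)):
    d,b=dark(c,T(u),7); print(n,d,b,ray(c,d,z).round(4), ray(c,T(u),z).round(4),"scene",ray(s,Sc(v),z).round(4))
print("knob",ray(c,T([453,416]),.088).round(4))
E
```

```text
[[ 0.7469  0.0638  0.012 ]
 [ 0.8058 -0.229   0.012 ]
 [ 0.5546 -0.2784  0.012 ]
 [ 0.4955  0.0135  0.012 ]]
[[ 0.5513 -0.2793  0.012 ]
 [ 0.4963  0.013   0.012 ]
 [ 0.7586  0.0669  0.012 ]
 [ 0.8124 -0.2258  0.012 ]]
ctr [ 0.6507 -0.1076  0.012 ] [0.299 0.256 0.298 0.256]
ctr [ 0.6546 -0.1063  0.012 ] [0.297 0.268 0.298 0.267]
yaw 0.19909068044944875
yaw 0.19584910361144797
needle head top [[ 0.6528 -0.1073  0.12  ]]  tip scene [[ 0.6544 -0.1075  0.068 ]]
ring [325.36528049 196.99793013] [10.66666667 10.16666667] [[ 0.6399 -0.1248  0.0605]] [[ 0.6408 -0.1257  0.0605]] scene [[ 0.6444 -0.1244  0.0605]]
sq [319.17640018 184.07243179] [10.5         9.16666667] [[ 0.6823 -0.1027  0.0605]] [[ 0.6818 -0.1029  0.0605]] scene [[ 0.6855 -0.102   0.0605]]
knob [[ 0.5627 -0.1408  0.088 ]]
```

Call:
apply_moves:
  plan: [0,0,0,-0.137,0,0,0,-0.137,0,0,0,-0.137,0,0,0,-0.137,-15,-45,0,0,-15,-45,0,0,-15,-45,0,0,-15,-45,0,0,-15,-45,0,0,-15,-45,0,0,-15,-45,0,0,-15,-45,0,0,-15,-45,0,0,-15,-45,0,0,-15,-45,0,0,-15,-45,0,0,-15,-45,0,0,-15,-45,0,0,-15,-45,0,0,-15,-45,0,0]
  hand: 0.2

```text
time_s: 2.1
ee_pos: [0.5661, -0.1439, 0.2051]
eef_rot: [3.141, -0.0, -2.944]
force: [1.0, 1.6, 0.3]
grip_width: 0.0562
grip_force: 0.0
```

Call:
apply_moves:
  plan: [2,3.5,25,0,0,0,30,0,0,0,30,0,0,0,0,0,0,0,0,0]

```text
time_s: 2.6
ee_pos: [0.563, -0.1389, 0.121]
eef_rot: [3.141, -0.0, -2.943]
force: [-0.5, -0.3, 0.2]
grip_width: 0.0566
grip_force: 0.0
```

```bash
python3 - <<'E'
from h import *
o=monitor.get_obs();print(o["ee_pos"],o["eef_rot"],o["force"])
a=camera("top")["image"][:,:,::-1][145:250,250:375]; b=camera("scene")["image"][:,:,::-1][180:300,145:305]
a=cv2.resize(a,(400,336),interpolation=cv2.INTER_CUBIC);b=cv2.resize(b,(400,300),interpolation=cv2.INTER_CUBIC)
cv2.imwrite("pics/c2.png",np.hstack([a[:300],b]))
E
```

```text
[ 0.56301636 -0.13891669  0.12103369] [ 3.14141873e+00 -3.51872460e-04 -2.94329181e+00] [-0.53670495 -0.31145665  0.16533724]
```

View pics/c2.png

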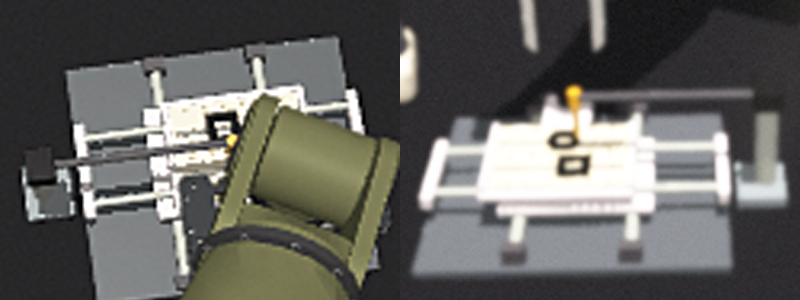

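The arm hides the knob in the top view. In the scene view the fingers, at (528,48) and (597,48), straddle the knob above the tongue. I'll descend and grip.

Call:
apply_moves:
  plan: [0,-2,25,0,0,0,20,0,0,0,10,0,0,0,0,0]

```text
time_s: 3.1
ee_pos: [0.5632, -0.1408, 0.0654]
eef_rot: [3.141, -0.001, -2.943]
force: [0.1, -0.4, 1.3]
grip_width: 0.0563
grip_force: 0.0
```

Call:
apply_moves:
  plan: [0,0,0,0,0,0,0,0,0,0,0,0,0,0,0,0,0,0,0,0]
  hand: -1
  squeeze: 20

```text
time_s: 3.6
ee_pos: [0.5635, -0.1409, 0.0658]
eef_rot: [-3.141, 0.0, -2.943]
force: [-0.2, -0.5, 2.3]
grip_width: 0.0233
grip_force: 20.0
```

```bash
cat > look.py <<'E'
from meas import *
import sys
o=monitor.get_obs();print(o["time_s"],o["ee_pos"],o["force"],o["grip_width"],o["grip_force"])
s=camera("scene"); np.savez("scene_l.npz",**s)
def blob(thr=75):
    # dark contours on the plate in the scene view (robot side/ far side frames)
    S=5; x0,y0,x1,y1=145,190,305,310
    g=cv2.resize(s["image"][y0:y1,x0:x1].max(2),None,fx=S,fy=S,interpolation=cv2.INTER_CUBIC)
    cs,_=cv2.findContours((g<thr+25).astype(np.uint8),cv2.RETR_LIST,cv2.CHAIN_APPROX_NONE)
    for k in cs:
        r=cv2.boundingRect(k)
        if 40<r[2]<90 and 22<r[3]<65:
            m=cv2.moments(cv2.convexHull(k)); u=np.array([m["m10"],m["m01"]])/m["m00"]
            p=(u+.5)/S-.5+[x0,y0]; print(p.round(2),np.array(r[2:])/S,ray(s,p,.0595).round(4))
blob()
im=cv2.resize(s["image"][200:280,160:280,::-1],None,fx=6,fy=6,interpolation=cv2.INTER_CUBIC)
cv2.imwrite(sys.argv[1],im)
E
python3 look.py pics/l1.png
python3 - <<'E'
import sys; sys.argv=["",""]
E
```

```text
3.6 [ 0.56346301 -0.14094892  0.06582365] [-0.23679119 -0.54832512  2.27139514] 0.023301859359865246 20.000427067279816
[190.1  282.67] [9.2 5.4] [[ 0.8271 -0.1179  0.0595]]
[236.78 281.9 ] [8.6 4.8] [[ 0.8075 -0.0171  0.0595]]
[181.98 266.  ] [11.4  8.6] [[ 0.7737 -0.1547  0.0595]]
[214.1  245.82] [12.   6.8] [[ 0.6843 -0.1027  0.0595]]
[209.95 235.8 ] [11.2  5.6] [[ 0.6439 -0.1247  0.0595]]
```

Call:
apply_moves:
  plan: [-4,4,0,0,-5,5,0,0,-5.5,6,0,0,0,0,0,0,0,0,0,0]

```text
time_s: 4.15
ee_pos: [0.5754, -0.1224, 0.0658]
eef_rot: [3.142, 0.001, -2.943]
force: [1.2, 1.5, 5.1]
grip_width: 0.0239
grip_force: 20.0
```

```bash
python3 look.py pics/l2.png
```

```text
4.15 [ 0.57535631 -0.12243216  0.06581363] [1.1959687  1.50420821 5.06752572] 0.02388603976341991 20.000740885734558
[190.19 282.62] [9.2 5.6] [[ 0.8269 -0.1177  0.0595]]
[236.76 281.86] [8.8 5. ] [[ 0.8074 -0.0172  0.0595]]
[220.29 249.14] [12.2  6.8] [[ 0.6951 -0.0841  0.0595]]
[215.95 239.11] [11.6  6.8] [[ 0.6556 -0.1058  0.0595]]
```

View pics/l2.png

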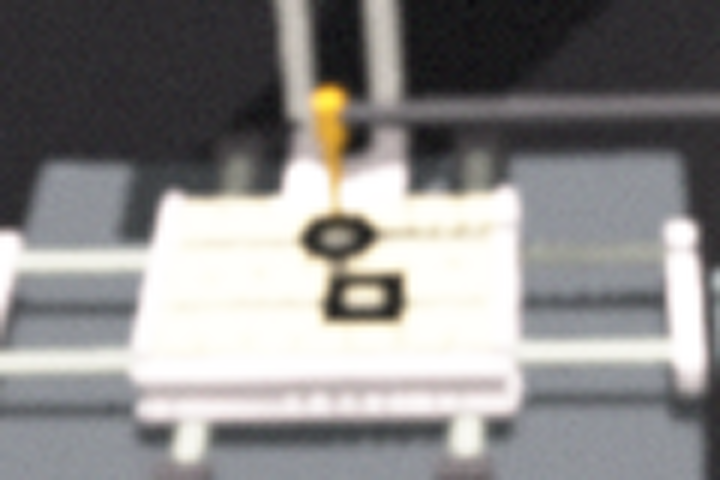

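The needle comes down at about crop (336,218), in line with the ring centre at (338,237). Next I'll compute where the tip should appear if it's centred.

```bash
python3 - <<'E'
from h import *
s=dict(np.load("scene_l.npz"))
r=ray(s,[215.95,239.11],.0595)[0]
for z in(.068,.088,.118): 
    p=proj(s,[r[0],r[1],z])[0]; print(z,p,((p+.5-[160,200])*6-.5).round(1))
# needle column profile: brass pixels, centre column per row
im=s["image"].astype(int); m=(im[:,:,0]-im[:,:,2])
for y in range(213,241):
    w=np.clip(m[y,205:228]-35,0,None); print(y,w.sum(),(w*np.arange(205,228)).sum()/max(w.sum(),1))
print(ray(s,[[215.6,234.5],[215.6,236],[215.6,237.5]],.068).round(4))
E
```

```text
0.068 [215.73552129 236.32200671] [336.9 220.4]
0.088 [215.22446776 229.6735754 ] [333.8 180.5]
0.118 [214.44064073 219.4620548 ] [329.1 119.3]
213 3 214.33333333333334
214 315 214.43492063492064
215 681 214.42584434654918
216 740 214.39729729729729
217 704 214.3068181818182
218 601 214.13144758735442
219 499 214.11022044088176
220 507 214.301775147929
221 556 214.57553956834533
222 562 214.75800711743773
223 459 214.88453159041396
224 354 214.94915254237287
225 282 214.8758865248227
226 244 214.9139344262295
227 213 215.1455399061033
228 177 215.40677966101694
229 132 215.5530303030303
230 89 215.3932584269663
231 54 215.2962962962963
232 32 215.21875
233 23 215.2608695652174
234 48 215.5
235 97 215.62886597938143
236 31 215.8709677419355
237 12 218.25
238 14 220.07142857142858
239 3 209.0
240 7 214.57142857142858
[[ 0.6478 -0.1083  0.068 ]
 [ 0.6543 -0.1065  0.068 ]
 [ 0.6607 -0.1047  0.068 ]]
```

Everything agrees to within about 2 mm, so I'll hold for the reading.

Call:
apply_moves:
  plan: [0,0,0,0,0,0,0,0,0,0,0,0,0,0,0,0,0,0,0,0,0,0,0,0,0,0,0,0,0,0,0,0,0,0,0,0,0,0,0,0,0,0,0,0,0,0,0,0,0,0,0,0,0,0,0,0,0,0,0,0,0,0,0,0,0,0,0,0,0,0,0,0,0,0,0,0,0,0,0,0]

```text
time_s: 6.2
ee_pos: [0.5752, -0.1227, 0.0658]
eef_rot: [3.141, 0.001, -2.943]
force: [1.0, 1.8, 4.7]
grip_width: 0.0234
grip_force: 20.0
```

Call:
apply_moves:
  plan: [0,0,0,0,0,0,0,0,5,-2,0,0,10,-3,0,0,10,-3,0,0,10,-3,0,0,6,-2,0,0,3,-1,0,0,0,0,0,0,0,0,0,0]

```text
time_s: 7.2
ee_pos: [0.534, -0.1459, 0.0658]
eef_rot: [-3.141, 0.0, -2.943]
force: [-1.7, -0.7, 6.7]
grip_width: 0.0235
grip_force: 20.0
```

```bash
python3 look.py pics/l3.png
```

```text
7.2 [ 0.53399525 -0.14588175  0.06577467] [-1.73442375 -0.73583071  6.66437374] 0.023544195254578338 20.00114768743515
[190.08 282.71] [9.2 5.2] [[ 0.8273 -0.1179  0.0595]]
[236.81 281.85] [8.6 5. ] [[ 0.8073 -0.0171  0.0595]]
[183.98 258.46] [10.8  8.4] [[ 0.7455 -0.1594  0.0595]]
[215.44 238.65] [12.2  6.6] [[ 0.6539 -0.1076  0.0595]]
```

View pics/l3.png

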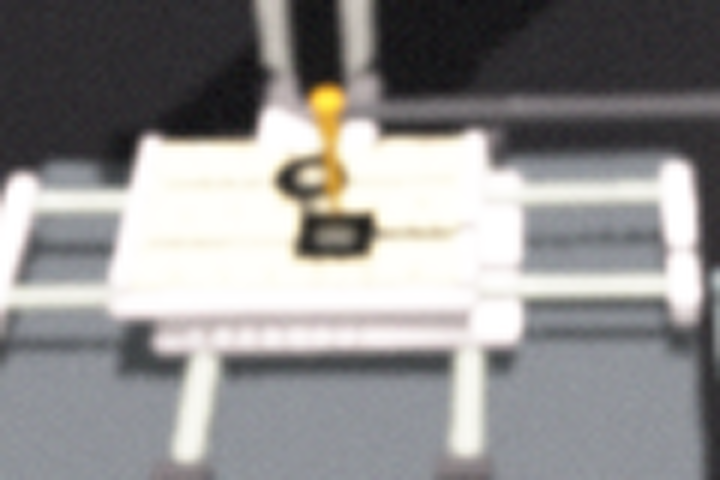

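The square centre (335,236) sits under the needle, which comes down at about (333,212). The numbers put the square at (0.654,-0.1076) against the needle at about (0.654,-0.107). I'll release, lift, move aside and check from above.

Call:
apply_moves:
  plan: [0,0,0,0,0,0,0,0,0,0,0,0,0,0,0,0,0,0,0,0]
  hand: 0.1

```text
time_s: 7.75
ee_pos: [0.5341, -0.1457, 0.0653]
eef_rot: [3.141, -0.0, -2.943]
force: [-0.8, -0.6, 0.1]
grip_width: 0.0516
grip_force: 0.0
```

Call:
apply_moves:
  plan: [0,0,-15,0,0,0,-25,0,0,0,-35,0,0,0,-40,0,0,0,-40,0,20,30,0,0,20,40,0,0,20,40,0,0,10,45,0,0,10,45,0,0,0,45,0,0,0,45,0,0,0,45,0,0,0,30,0,0,0,0,0,0]

```text
time_s: 9.25
ee_pos: [0.383, 0.1989, 0.2204]
eef_rot: [3.141, -0.0, -2.94]
force: [0.1, 1.0, -0.4]
grip_width: 0.0514
grip_force: 0.0
```

```bash
python3 look.py pics/l4.png; python3 - <<'E'
from meas import *
c=camera("top")
a=c["image"][145:250,250:375,::-1]
cv2.imwrite("pics/t4.png",cv2.resize(a,None,fx=5.6,fy=5.6,interpolation=cv2.INTER_CUBIC))
E
```

```text
9.25 [0.38298445 0.19893334 0.22040065] [ 0.09405335  0.96027669 -0.37224084] 0.051443275380886506 0.0
[190.09 282.67] [9.2 5.4] [[ 0.8272 -0.1179  0.0595]]
[236.76 281.84] [8.8 5. ] [[ 0.8073 -0.0172  0.0595]]
[184.04 258.45] [10.8  8.4] [[ 0.7455 -0.1593  0.0595]]
[215.42 238.62] [12.2  6.8] [[ 0.6537 -0.1077  0.0595]]
```

View pics/t4.png

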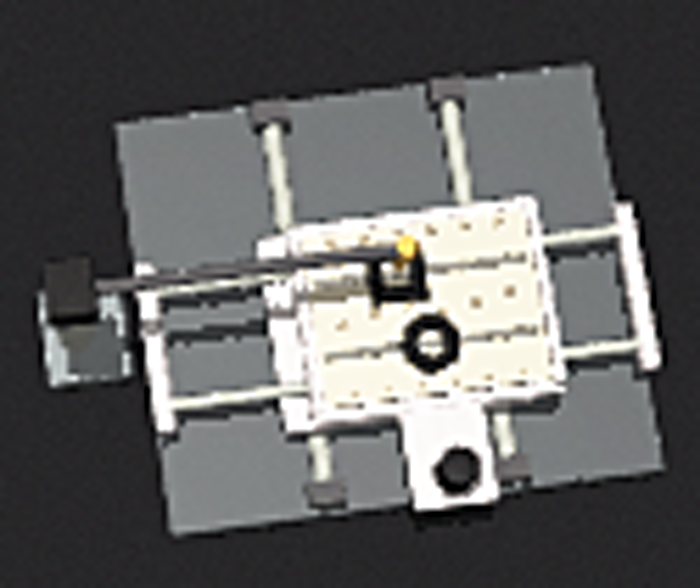

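From the top, the square is at about crop (398,276) and the ring at (432,342). The needle head is at (407,244), displaced by its height.

```bash
python3 - <<'E'
from h import *
c=dict(np.load("top0.npz")); T=lambda u:(np.array(u)+.5)/5.6-.5+[250,145]
print(ray(c,T([[398,275],[432,342]]),.0605).round(4), ray(c,T([407,244]),.122).round(4))
for p in([.6507,-.1076,.0605],[.6535,-.1073,.0605]): print((proj(c,p)[0]+.5-[250,145])*5.6-.5)
E
```

```text
[[ 0.65   -0.1089  0.0605]
 [ 0.6111 -0.1304  0.0605]] [[ 0.6523 -0.1071  0.122 ]]
[395.78704612 273.67028547]
[395.47661629 269.01278683]
```

```bash
python3 -c "
from station import ctrl; print(ctrl.hand_in())"
```

```text
the job is handed in; nothing more can be done
None
```

I held the needle over the ring for about two seconds, then slid the stage on, let go of the knob and handed the job in; both cameras then put the square frame's middle within about 3 mm of the needle (limit 5 mm), but no verdict came back.

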